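# Load the spacer plate of the slab roller into its carrier

### The arm

A 6-joint arm with a two-finger parallel gripper is mounted at the origin on the work surface. World frame = base frame: x ahead of the robot, y to its left, z up, the work surface at z = 0. Lengths are in m, angles in rad, forces in N, time in s.
With the tool pointing down it reaches from about 0.3 to 1 m from the base axis. Payload 5.1 kg.
Tool frame: the origin (TCP) lies at the very end of the fingers, on their centre line; the grasp point (between the pads) lies 19 mm behind it (bot.pinch_z is the distance from the TCP to the grasp point, in m); z points along the fingers, y is the line along which they close (so a half turn about z gives the same grasp; the last joint's range is limited). The gripper opens to 95 mm and grips with 3 to 60 N. Pads are 20 mm wide; open, the fingers measure 119 mm over their backs; the gripper's body (75 mm by 180 mm) begins 59 mm behind the grasp point.
Start: joints at [-1.355, 0.124, 1.65, -0, 1.367, -0.083], TCP at [0.191, -0.621, 0.215] pointing down, gripper open.
Joint ranges: [-2.61, 2.61], [-1.02, 2.33], [0.03, 2.71], [-1.35, 4.49], [0.32, 2.68], [-2.91, 2.91]. Speed limits (rad/s): [2.57, 2.57, 3.14, 3.14, 3.14, 3.14].

### API

Orientations are given as a rotation vector (axis times angle).
In Python, from cell import bot gives the robot as it stands.
- The arm moves only by the shell command python3 -m handwheel 'ROWS' [FORCE]. ROWS is text: rows parted by semicolons, each of 7 numbers parted by spaces: the shift along the tool's x, y, z in cm, then the turn, a rotation vector about the tool's x, y, z in rad, then the finger opening in cm, from 0 to 9.51. In form: tx ty tz wx wy wz hand; .... A call has exactly 8 rows; each row is the pose to reach, as a shift and turn from the pose commanded when the call began, along the tool's axes at that moment; what a row does not reach only later rows make up. A row lasts 1/10 s, in which the tool goes at most 50 mm and 8.59 degrees, less where a joint would pass 70% of its speed; a pose out of reach is approached as far as the arm can. A call with a gripper value outside its range is refused whole. The fingers move at their own pace and stop on an object; FORCE is the grip in N (left out, the last holds). Time passes only in rows, so rows that repeat a pose let the fingers close, or fill a call up. It gives the time, the measured TCP pose, the force, the opening and the grip force at its end, in the units of the state.
- bot.observe(): the state, without advancing time (a new reading comes with each control period).
- bot.snapshot(name): name is "side" or "top"; returns the picture (420x560x3 uint8, blue, green, red); there is no depth.
- bot.calibration(name): a dict with "fx", "fy", "cx", "cy" (pixels), "dist" ([k1, k2, p1, p2, k3] as OpenCV has them; the pictures are not rectified), "world_from_camera" (4x4, takes a point from camera to world coordinates). Camera axes: x right, y down, z forward; pixel columns grow to the right and rows downward; lengths in m; the calibration is good to about 2 mm. A picture is of the moment at which its call begins. calibration takes no time and is no camera call.
- bot.hand_in(): hands the job in; it is judged then, once.
The state is a dict: "clock": time; "joints": joint angles; "joint_velocities": joint speeds; "tau": joint torques, N m; "position": TCP position; "tool_rot": TCP orientation; "ft_force": force on the tool from outside, world axes, zero at the start; "wrist_torque": the same for the moment, N m; "width": finger opening in m; "grip_force": force on a finger pad.
Only numpy, scipy, OpenCV 4.12 (cv2) and the standard library are available. Lean on these libraries where they do the work, as an engineer would, in place of code of your own. Each camera call takes 0.05 s, during which the arm holds its last target. There are 200 camera calls.

### The job

Pick up the orange spacer plate, lay it flat on the open bed of the teal carrier in front of the yellow lip, long side along the bed, and let go. Then push it along the bed, up and over the lip and under the steel strap, until it drops flat into the pocket beyond; keep pushing until you feel it bear on the black rubber pad of the end stop, hold it pressed there for a moment with a few newtons, never more than 12 N, and leave it lying there. Do not shift the blue tile, the tile cutter or the jar.

Things in the scene. Friction and masses are not known exactly. Their poses are not given: they have to be found in the camera images.
- plate: Loose orange spacer plate, 80 x 60 x 12 mm (its own x, y, z), about 0.15 kg, two dark dots on top. Origin: centre of its underside. It starts flat on the table; it is symmetric under a half turn.
- carrier: Fixed teal carrier, 270 mm long (x), 130 mm wide (y). Origin: on the table under the middle of the lip's drop face; +x is the direction of the push (away from the robot). Its flat bed, with an aluminium strip along the middle, lies 16 mm above the table from x = -140 to 130 mm; to x = -40 mm it is open and 130 mm wide. Waxed: bed, lip, strap and stop are slippery (friction 0.25).
- lip (a point): Middle of the yellow lip's drop face, 4 mm above the bed; axes as the carrier's. 5 mm nearer the robot is its peak, 5 mm high, and from there a ramp falls to the bed over 15 mm; beyond (+x) the lip drops straight to the bed: the pocket. The lip stands only at |y| = 20 to 32 mm; between is a 40 mm notch at bed height, through which shut fingertips can follow the plate.
- pocket (a point): On the bed 50 mm past the lip's drop face, middle of the pocket; axes as the carrier's. Teal side walls 14 mm high stand 64 mm apart from the lip onwards; before the lip they flare to about 85 mm apart, 36 mm ahead of the drop face, to guide the plate in.
- strap (a point): Middle of the underside of the steel strap that crosses the pocket 60 to 74 mm past the lip's drop face; underside 34 mm above the bed. A flared tongue rises from it towards the robot, from 60 mm back to 46 mm past the drop face, its edge 46 mm (top 50 mm) above the bed: it guides the plate's nose down. The plate passes under it and cannot be put in from above.
- stop: End stop in the pocket: fixed steel block, 16 mm thick, with a black rubber pad (50 mm wide, 16 mm high) facing the lip, firm under load. Origin: at bed height on the block's face; axes as the carrier's. The pad stands out of the face towards the lip by 2 to 24 mm, not measured: feel for it. It lies 88 to 112 mm past the lip's drop face, so the 80 mm plate drops at least 8 mm short of it.
- tile: Bystander: loose blue glazed tile, 65 x 65 x 10 mm, flat on the table beside the plate. Origin: centre of its underside.
- cutter: Bystander: loose square tile cutter, 75 x 75 mm, 127 mm high with its handle, steel with orange inside. Origin: centre of its underside.
- jar: Bystander: loose grey glaze jar with white lid, 64 mm across, 85 mm high. Origin: centre of its underside.
Things that resemble listed ones, but are neither listed nor needed, are in the scene too. There is more than one size of the plate; the one meant has the size given above.

How it is judged:
By the outcome, as a careful person would: the job done as asked, in the order asked, and still so for the second after the job is handed in, with the robot touching nothing.
It also fails if it takes over 59 s, if anything falls off the work surface, if the arm or the gripper's body presses on something with over 40 N, if the wrist force passes 120 N, or if a joint passes its speed limit or range.

## Working session

There is one attempt and no reset: what is moved stays moved. The work goes in short steps, Python scripts to look and compute and a shell command to move; the robot and the scene stay as the last step left them, time stands still between calls to the robot, and variables do not carry over. Pictures are saved under pics/ and viewed, at most 10 in all, crops included, and the job is handed in when it is done.

```bash
mkdir -p pics; ls; python3 - <<'E'
from cell import bot
import cv2
for n in("top","side"):
    cv2.imwrite(f"pics/{n}0.png",bot.snapshot(n)); c=bot.calibration(n); print(n,c)
s=bot.observe(); print({k:s[k] for k in("clock","position","tool_rot","ft_force","width")})
E
```

```text
pics
top {'fx': 402.5647102256592, 'fy': 402.5647102256592, 'cx': 277.61681697557805, 'cy': 211.5379147147275, 'dist': array([-0.0590151,  0.       ,  0.       ,  0.       ,  0.       ]), 'world_from_camera': array([[-1.79647023e-02, -9.74936175e-01,  2.21758257e-01,
         3.23251271e-01],
       [-9.99838548e-01,  1.76025210e-02, -3.60963937e-03,
         3.50556771e-02],
       [-3.84336388e-04, -2.21787300e-01, -9.75094993e-01,
         1.10660777e+00],
       [ 0.00000000e+00,  0.00000000e+00,  0.00000000e+00,
         1.00000000e+00]])}
side {'fx': 399.77081813549864, 'fy': 399.77081813549864, 'cx': 279.93426438634265, 'cy': 210.15495702515668, 'dist': array([-0.04622774,  0.        ,  0.        ,  0.        ,  0.        ]), 'world_from_camera': array([[-0.9046619 , -0.32499882,  0.27561318,  0.23977074],
       [-0.42600134,  0.67385675, -0.60368861,  0.7540113 ],
       [ 0.01047428, -0.66354566, -0.74806246,  0.97280523],
       [ 0.        ,  0.        ,  0.        ,  1.        ]])}
{'clock': 0.1, 'position': array([ 0.19117777, -0.62062386,  0.21349156]), 'tool_rot': array([-3.10468767e+00, -4.67360030e-01,  2.19722145e-04]), 'ft_force': array([ 0.18168312,  0.22114805, -0.17400578]), 'width': 0.09545652182471565}
```

View pics/top0.png

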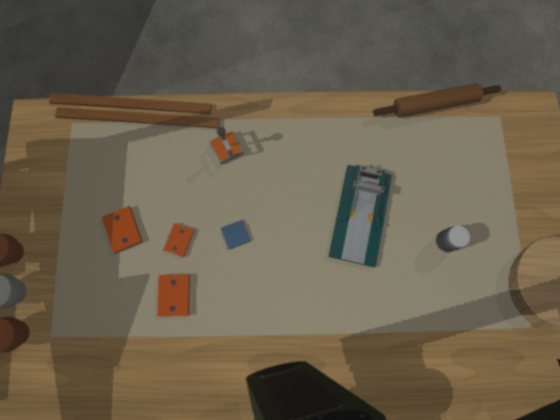

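View pics/side0.png

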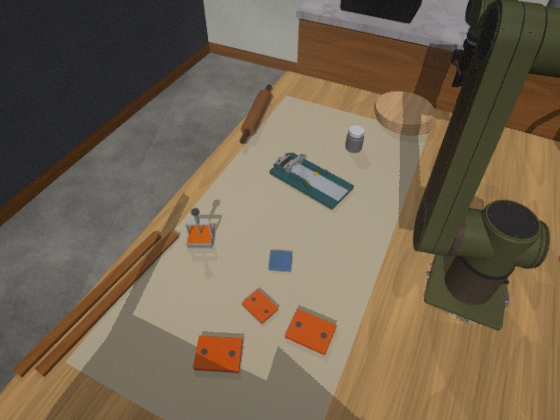

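The top view shows orange plates at (122,230), (179,240) and (174,295), the blue tile at (236,235), and the carrier around (360,215) with its yellow lip at y≈216. The cutter is at (227,147) and the jar at (455,238). The side view shows the same things.

```bash
cat > h.py <<'E'
import cv2, numpy as np
from cell import bot
def rays(n,px):
    c=bot.calibration(n); K=np.array([[c['fx'],0,c['cx']],[0,c['fy'],c['cy']],[0,0,1]])
    u=cv2.undistortPoints(np.float64(px).reshape(-1,1,2),K,c['dist']).reshape(-1,2)
    T=c['world_from_camera']; d=np.c_[u,np.ones(len(u))]@T[:3,:3].T
    return T[:3,3],d
def plane(n,px,z):
    o,d=rays(n,px); return (o+d*((z-o[2])/d[:,2])[:,None])[:,:2]
def blobs(im,lo,hi,amin):
    m=cv2.inRange(cv2.cvtColor(im,cv2.COLOR_BGR2HSV),lo,hi)
    m=cv2.morphologyEx(m,cv2.MORPH_CLOSE,np.ones((5,5)))
    return [c for c in cv2.findContours(m,cv2.RETR_EXTERNAL,cv2.CHAIN_APPROX_NONE)[0] if cv2.contourArea(c)>amin]
def rect(n,c,z):
    p=plane(n,c.reshape(-1,2),z)
    (cx,cy),(w,h),a=cv2.minAreaRect(np.float32(p*1000))
    if w<h: w,h,a=h,w,a+90
    return np.round([cx,cy,w,h,(a+90)%180-90],1)
E
python3 - <<'E'
from h import *
for n in("top","side"):
    im=cv2.imread(f"pics/{n}0.png")
    for nm,lo,hi,z,am in(("orange",(3,170,90),(14,255,255),.012,100),("blue",(100,90,50),(120,255,255),.010,200),("teal",(80,90,30),(99,255,255),.016,500),("yellow",(20,130,110),(32,255,255),.021,5)):
        for c in blobs(im,lo,hi,am):
            x,y,w,h=cv2.boundingRect(c)
            if nm=="yellow" and not(330<x<390 or 290<x<340): continue
            M=cv2.moments(c); px=(M['m10']/M['m00'],M['m01']/M['m00'])
            print(n,nm,(x,y,w,h),rect(n,c,z),plane(n,[px],z)[0].round(4))
a=cv2.resize(cv2.imread("pics/top0.png")[155:275,320:400],None,fx=5,fy=5,interpolation=2)
b=cv2.resize(cv2.imread("pics/side0.png")[145:215,262:362],None,fx=4,fy=5,interpolation=2)
b=cv2.copyMakeBorder(b,0,600-b.shape[0],0,0,0);cv2.imwrite("pics/crop.png",np.hstack([a,b]))
E
```

```text
top orange (158, 275, 31, 41) [ 3.485e+02  3.151e+02  1.057e+02  7.980e+01 -2.000e-01] [0.3483 0.3152]
top orange (165, 224, 28, 32) [498.2 305.9  75.4  56.6 -19.8] [0.4979 0.3058]
top orange (103, 207, 38, 45) [530.8 467.5 107.9  80.6  22.1] [0.5299 0.467 ]
top orange (212, 138, 16, 22) [762.7 195.3  64.1  26.1  25.9] [0.7631 0.1957]
top orange (226, 133, 15, 21) [780.4 159.2  62.8  22.   26.6] [0.7799 0.1578]
top blue (223, 221, 26, 27) [510.7 149.6  58.   57.3  20.1] [0.5105 0.1494]
top teal (365, 172, 26, 94) [ 549.2 -247.6  268.6   28.4  -14.2] [ 0.5318 -0.2436]
top teal (330, 166, 28, 92) [ 571.6 -154.   266.4   29.8  -14.3] [ 0.5638 -0.1516]
top yellow (369, 215, 4, 6) [ 548.6 -225.4   14.6    8.3   -3.9] [ 0.5492 -0.2251]
top yellow (351, 211, 3, 6) [ 560.9 -174.7   14.3    5.6   -3.4] [ 0.5602 -0.1749]
side orange (193, 336, 49, 37) [531.6 468.5 109.9  85.9  22.2] [0.5308 0.4696]
side orange (286, 309, 50, 46) [ 3.492e+02  3.162e+02  1.087e+02  8.680e+01 -3.000e-01] [0.3483 0.3174]
side orange (242, 290, 36, 33) [498.4 308.9  80.2  61.  -20.1] [0.4975 0.3093]
side orange (14, 235, 141, 140) [896.3 483.3 484.9  74.6  84.3] [0.9027 0.5319]
side orange (188, 226, 24, 17) [773.  172.4  67.   62.   25.8] [0.7736 0.1746]
side orange (532, 115, 28, 24) [-208.2 -929.1  217.2   78.5   71. ] [-0.2041 -0.9077]
side orange (507, 75, 53, 56) [ -163.2 -1095.8   557.    171.7    81.8] [-0.1482 -1.0946]
side orange (437, 68, 23, 44) [  212.7 -1028.3   378.4    77.2    89.3] [ 0.2171 -0.9778]
side orange (335, 35, 87, 57) [  575.1 -1114.4   535.8   401.4   -82.9] [ 0.5641 -1.0784]
side blue (269, 251, 23, 20) [511.4 152.3  64.   59.9 -69.7] [0.5111 0.1528]
side teal (270, 164, 68, 43) [ 577.1 -156.2  274.9   47.3  -16.5] [ 0.5713 -0.1541]
side yellow (314, 172, 5, 4) [ 550.1 -222.4   16.     8.9  -32.4] [ 0.5504 -0.2232]
```

View pics/crop.png

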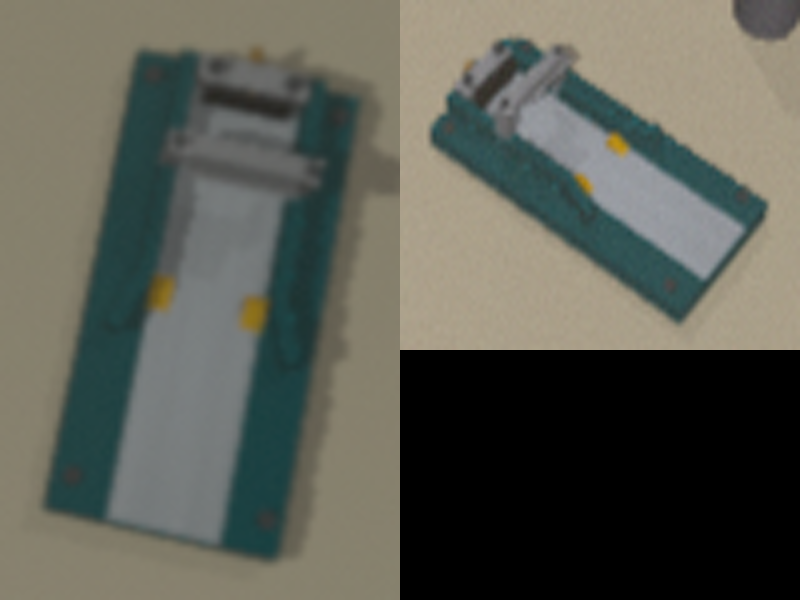

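The crop shows the open bed at the lower left and the yellow lip blocks at crop (160,293) and (253,313). The strap is around crop y≈165, and the dark pad is in front of the steel stop at the top. Next I'll fit the carrier frame from the union of its outline.

```bash
python3 - <<'E'
from h import *
im=cv2.imread("pics/top0.png")
cs=blobs(im,(80,90,30),(99,255,255),500)
allp=np.vstack(cs); r=rect("top",allp,.016); print(r)
p=plane("top",allp.reshape(-1,2),.016)*1000
for a in (r[4],):
    t=np.deg2rad(a); ex=np.array([np.cos(t),np.sin(t)]); ey=np.array([-ex[1],ex[0]])
    u,v=p@ex,p@ey
    # edge fits: left and right outer edges over open half, per 10mm bins
    for lo,hi in((u.min()+10,u.min()+95),(u.min()+10,u.max()-10)):
        for f in(np.min,np.max):
            b=[(x+5,f(v[(u>=x)&(u<x+10)])) for x in np.arange(lo,hi,10)]
            k=np.polyfit(*np.array(b).T,1); print(f.__name__,round(a+np.rad2deg(np.arctan(k[0])),2),round(np.polyval(k,lo),1))
    print("u",u.min(),u.max(),"v",v.min(),v.max())
    y=np.array([[549.2,-225.1],[560.2,-174.9]]); print("yellow u,v",y@ex,y@ey)
    g=cv2.inRange(cv2.cvtColor(im,cv2.COLOR_BGR2HSV),(0,0,105),(179,60,255))
    v0=(v.min()+v.max())/2+0; u0=u.min()+141
    o=u0*ex+v0*ey
    print("origin est",o,"start centre x=-95",o-95*ex)
    s=np.array(bot.observe()["position"]);print(s)
E
```

```text
[ 561.  -200.5  268.7  125.5  -14.2]
min -13.9 -119.3
max -14.47 5.7
min -13.74 -119.4
max -14.36 5.6
u 458.6922784763487 727.4701499471861 v -119.52520527968838 5.91284026643328
yellow u,v [587.63807872 585.9875468 ] [-83.49933194 -32.13479413]
origin est [ 567.4339146  -202.17943464] start centre x=-95 [ 475.33660636 -178.87523298]
[ 0.19117777 -0.62062386  0.21349156]
```

```bash
cat >> h.py <<'E'
from scipy.spatial.transform import Rotation as Ro
CA=np.deg2rad(-14.1); EX=np.array([np.cos(CA),np.sin(CA)]); EY=np.array([-EX[1],EX[0]]); CO=np.array([.5659,-.2011])
def car(x,y): return CO+x*EX+y*EY          # carrier -> world (m)
def go(xy,z,ang,s=None):
    """shift (cm) and turn to a down pose with tool y along world angle ang (mod pi)"""
    s=s or bot.observe(); R=Ro.from_rotvec(s["tool_rot"]); best=None
    for k in(0,np.pi):
        a=ang+k; y=np.array([np.cos(a),np.sin(a),0]); zz=np.array([0,0,-1.]); x=np.cross(y,zz)
        w=(R.inv()*Ro.from_matrix(np.c_[x,y,zz])).as_rotvec()
        if best is None or np.linalg.norm(w)<np.linalg.norm(best): best=w
    d=R.inv().apply(np.r_[xy,z]-s["position"])*100
    print("shift",d.round(2),"turn",best.round(3)); return d,best
def st():
    s=bot.observe(); p=s["position"]; q=p[:2]-CO
    print("t",round(s["clock"],2),"pos",p.round(4),"carrier",(q@EX*1000).round(1),(q@EY*1000).round(1),"F",s["ft_force"].round(1),"Fx_c",round(float(s["ft_force"][:2]@EX),1),"w",round(s["width"],4),"grip",s["grip_force"],"q",s["joints"].round(2))
E
python3 - <<'E'
from h import *
st(); go((.498,.306),.12,np.deg2rad(70.2))
E
```

```text
t 0.1 pos [ 0.1912 -0.6206  0.2135] carrier -261.2 -498.2 F [ 0.2  0.2 -0.2] Fx_c 0.1 w 0.0955 grip 0.0 q [-1.35  0.12  1.65 -0.    1.37 -0.08]
shift [ 56.6  -79.51   9.51] turn [-0.002  0.     0.644]
```

```bash
R="";python3 -m handwheel '56.6 -79.5 1 0 0 0.644 9.5; 56.6 -79.5 1 0 0 0.644 9.5; 56.6 -79.5 1 0 0 0.644 9.5; 56.6 -79.5 1 0 0 0.644 9.5; 56.6 -79.5 1 0 0 0.644 9.5; 56.6 -79.5 1 0 0 0.644 9.5; 56.6 -79.5 1 0 0 0.644 9.5; 56.6 -79.5 1 0 0 0.644 9.5' 25; python3 - <<'E'
from h import *
st(); go((.498,.306),.12,np.deg2rad(70.2))
E
```

```text
clock: 0.9
position: [0.317, -0.2395, 0.2101]
tool_rot: [-3.094, 0.541, -0.0]
ft_force: [1.1, -0.2, -0.1]
width: 0.095
grip_force: 0.0
t 0.9 pos [ 0.317  -0.2395  0.2101] carrier -232.0 -97.9 F [ 1.1 -0.2 -0.1] Fx_c 1.1 w 0.095 grip 0.0 q [-0.78 -0.48  2.18  0.    1.44  1.13]
shift [ -1.48 -57.45   9.02] turn [-0.    -0.    -0.001]
```

```bash
python3 -m handwheel '-1.5 -57.5 2 0 0 0 9.5; -1.5 -57.5 2 0 0 0 9.5; -1.5 -57.5 2 0 0 0 9.5; -1.5 -57.5 2 0 0 0 9.5; -1.5 -57.5 2 0 0 0 9.5; -1.5 -57.5 2 0 0 0 9.5; -1.5 -57.5 2 0 0 0 9.5; -1.5 -57.5 9 0 0 0 9.5'; python3 - <<'E'
from h import *
st(); go((.498,.306),.1,np.deg2rad(70.2))
E
```

```text
clock: 1.7
position: [0.4431, 0.1382, 0.1839]
tool_rot: [-3.094, 0.537, -0.007]
ft_force: [0.2, -0.5, -0.2]
width: 0.0952
grip_force: 0.0
t 1.7 pos [0.4431 0.1382 0.1839] carrier -201.8 299.2 F [ 0.2 -0.5 -0.2] Fx_c 0.4 w 0.0952 grip 0.0 q [ 0.19 -0.29  2.09 -0.    1.34  2.1 ]
shift [ -0.53 -17.63   8.43] turn [-0.002 -0.004  0.002]
```

```bash
python3 -m handwheel '-0.5 -17.6 6 0 0 0 9.5; -0.5 -17.6 8 0 0 0 9.5; -0.5 -17.6 8 0 0 0 9.5; -0.5 -17.6 8 0 0 0 9.5; -0.5 -17.6 8 0 0 0 9.5; -0.5 -17.6 8 0 0 0 9.5; -0.5 -17.6 8 0 0 0 9.5; -0.5 -17.6 8 0 0 0 9.5'; python3 - <<'E'
from h import *
st(); go((.498,.306),.004,np.deg2rad(70.2))
E
```

```text
clock: 2.5
position: [0.497, 0.302, 0.1035]
tool_rot: [-3.093, 0.541, -0.003]
ft_force: [0.3, -0.2, 0.3]
width: 0.0952
grip_force: 0.0
t 2.5 pos [0.497  0.302  0.1035] carrier -189.4 471.2 F [ 0.3 -0.2  0.3] Fx_c 0.3 w 0.0952 grip 0.0 q [ 0.45  0.07  1.9  -0.    1.17  2.37]
shift [-0.06 -0.4   9.95] turn [-0.001 -0.002 -0.001]
```

Now I'll descend, then close with moderate grip.

```bash
python3 -m handwheel '-0.1 -0.4 5 0 0 0 9.5; -0.1 -0.4 8 0 0 0 9.5; -0.1 -0.4 9 0 0 0 9.5; -0.1 -0.4 9.5 0 0 0 9.5; -0.1 -0.4 9.9 0 0 0 9.5; -0.1 -0.4 9.9 0 0 0 9.5; -0.1 -0.4 9.9 0 0 0 5; -0.1 -0.4 9.9 0 0 0 5' 20; python3 -m handwheel '0 0 0 0 0 0 5; 0 0 0 0 0 0 5; 0 0 0 0 0 0 5; 0 0 0 0 0 0 5; 0 0 0 0 0 0 5; 0 0 0 0 0 0 5; 0 0 0 0 0 0 5; 0 0 0 0 0 0 5'; python3 - <<'E'
from h import *
st()
E
```

```text
clock: 3.3
position: [0.4978, 0.3073, 0.0044]
tool_rot: [-3.094, 0.539, -0.003]
ft_force: [0.7, 0.2, -0.6]
width: 0.0842
grip_force: 0.0
clock: 4.1
position: [0.497, 0.307, 0.0032]
tool_rot: [-3.095, 0.54, -0.0]
ft_force: [-0.3, 1.0, 1.7]
width: 0.0599
grip_force: 20.0
t 4.1 pos [0.497  0.307  0.0032] carrier -190.6 476.0 F [-0.3  1.   1.7] Fx_c -0.5 w 0.0599 grip 19.99803274869919 q [0.46 0.2  1.95 0.   0.99 2.38]
```

```bash
python3 -m handwheel '0 0 -5 0 0 0 5; 0 0 -10 0 0 0 5; 0 0 -12 0 0 0 5; 0 0 -12 0 0 0 5; 0 0 -12 0 0 0 5; 0 0 -12 0 0 0 5; 0 0 -12 0 0 0 5; 0 0 -12 0 0 0 5'; python3 - <<'E'
from h import *
st(); go(car(-.092,0),.12,CA+np.pi/2)
E
```

```text
clock: 4.9
position: [0.4959, 0.3064, 0.121]
tool_rot: [3.093, -0.539, -0.004]
ft_force: [-0.7, -0.1, -1.7]
width: 0.0599
grip_force: 20.0
t 4.9 pos [0.4959 0.3064 0.121 ] carrier -191.5 475.1 F [-0.7 -0.1 -1.7] Fx_c -0.7 w 0.0599 grip 19.99813735485077 q [ 0.46  0.06  1.89 -0.    1.2   2.38]
shift [14.6  46.3   0.18] turn [ 0.002  0.002 -0.099]
```

```bash
python3 -m handwheel '1 3 0 0 0 -0.01 5; 2.5 8 0 0 0 -0.03 5; 4 12.5 0 0 0 -0.05 5; 5.5 17 0 0 0 -0.07 5; 7 22 0 0 0 -0.1 5; 8.5 27 0 0 0 -0.1 5; 10 31.5 0 0 0 -0.1 5; 11.5 36 0 0 0 -0.1 5'; python3 -m handwheel '1.2 4 0 0 0 0 5; 2.3 7.5 0 0 0 0 5; 3 9.6 0 0 0 0 5; 3.1 10.3 0 0 0 0 5; 3.1 10.3 0 0 0 0 5; 3.1 10.3 0 0 0 0 5; 3.1 10.3 0 0 0 0 5; 3.1 10.3 0 0 0 0 5'; python3 - <<'E'
from h import *
st(); go(car(-.092,0),.022,CA+np.pi/2)
ims=[bot.snapshot("top")[150:290,310:420],bot.snapshot("side")[100:240,270:380]]
cv2.imwrite("pics/c1.png",np.hstack([cv2.resize(i,None,fx=3.6,fy=3.6) for i in ims]))
E
```

```text
clock: 5.7
position: [0.4826, -0.0727, 0.1227]
tool_rot: [-3.118, 0.384, 0.0]
ft_force: [0.0, 0.1, -1.1]
width: 0.0598
grip_force: 20.0
clock: 6.5
position: [0.4884, -0.1771, 0.123]
tool_rot: [-3.118, 0.382, 0.0]
ft_force: [-0.3, 0.6, -2.2]
width: 0.06
grip_force: 20.0
t 6.5 pos [ 0.4884 -0.1771  0.123 ] carrier -81.0 4.4 F [-0.3  0.6 -2.2] Fx_c -0.4 w 0.06 grip 19.998087286949158 q [-0.45 -0.09  2.03  0.    1.21  1.36]
shift [-1.1   0.44 10.1 ] turn [-0.     0.     0.002]
```

View pics/c1.png

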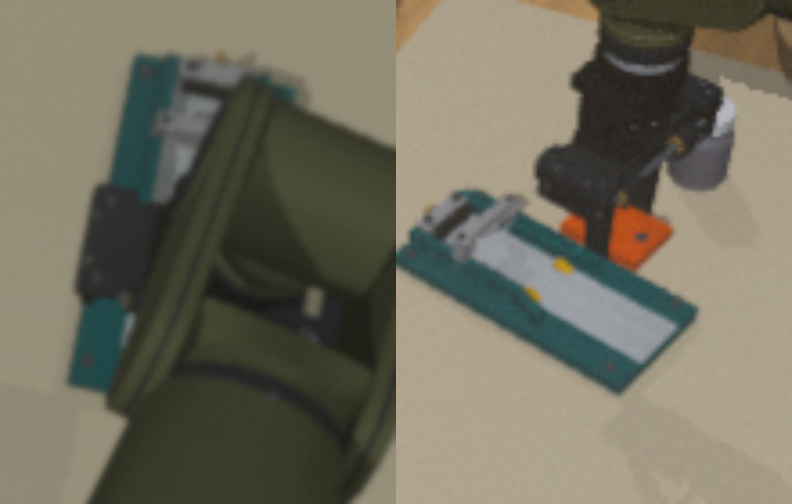

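The gripped plate hangs level above the bed in front of the lip: side half, plate at (640,235), lip blocks at (530,295) and (562,265). Now I'll lower it onto the bed.

```bash
python3 -m handwheel '-0.5 0.2 3 0 0 0 5; -1.1 0.4 6 0 0 0 5; -1.1 0.4 8 0 0 0 5; -1.1 0.4 9 0 0 0 5; -1.1 0.4 9.6 0 0 0 5; -1.1 0.4 9.9 0 0 0 5; -1.1 0.4 10.1 0 0 0 5; -1.1 0.4 10.2 0 0 0 5'; python3 - <<'E'
from h import *
st(); go(car(-.092,0),.020,CA+np.pi/2)
E
```

```text
clock: 7.4
position: [0.4776, -0.1798, 0.022]
tool_rot: [3.117, -0.384, 0.003]
ft_force: [-0.9, -0.0, -2.1]
width: 0.0598
grip_force: 20.0
t 7.4 pos [ 0.4776 -0.1798  0.022 ] carrier -90.9 -0.8 F [-0.9 -0.  -2.1] Fx_c -0.9 w 0.0598 grip 19.99810516834259 q [-0.47  0.02  2.11  0.    1.01  1.35]
shift [-0.11 -0.08  0.2 ] turn [ 0.    -0.002  0.001]
```

```bash
python3 -m handwheel '0 -0.1 0.1 0 0 0 5; 0 -0.1 0.1 0 0 0 5; 0 -0.1 0.15 0 0 0 5; 0 -0.1 0.2 0 0 0 5; 0 -0.1 0.25 0 0 0 5; 0 -0.1 0.25 0 0 0 5; 0 -0.1 0.25 0 0 0 5; 0 -0.1 0.25 0 0 0 5'; python3 - <<'E'
from h import *
st()
E
```

```text
clock: 8.2
position: [0.4773, -0.1786, 0.0192]
tool_rot: [3.118, -0.384, 0.001]
ft_force: [-2.9, 1.8, 5.1]
width: 0.0597
grip_force: 20.0
t 8.2 pos [ 0.4773 -0.1786  0.0192] carrier -91.4 0.3 F [-2.9  1.8  5.1] Fx_c -3.2 w 0.0597 grip 19.99861389398575 q [-0.46  0.03  2.11  0.    1.01  1.35]
```

```bash
python3 -m handwheel '0 0 0 0 0 0 8.8; 0 0 0 0 0 0 8.8; 0 0 0 0 0 0 8.8; 0 0 0 0 0 0 8.8; 0 0 -3 0 0 0 8.8; 0 0 -6 0 0 0 8.8; -3 0 -8 0 0 0 8.8; -6 0 -9 0 0 0 8.8';  python3 -m handwheel '-5 0 -2 0 0 0 0; -8 0 -6 0 0 0 0; -8 0 -6 0 0 0 0; -8 0 -6 0 0 0 0; -8 0 -6 0 0 0 0; -8 0 -6 0 0 0 0; -8 0 -6 0 0 0 0; -8 0 -6 0 0 0 0'; python3 - <<'E'
from h import *
st(); go(car(-.155,0),.060,CA+np.pi/2)
T=bot.snapshot("top");S=bot.snapshot("side")
cv2.imwrite("pics/t2.png",T);cv2.imwrite("pics/s2.png",S)
for n,im in(("top",T),("side",S)):
    for c in blobs(im,(3,170,90),(14,255,255),100):
        x,y,w,h=cv2.boundingRect(c); r=rect(n,c,.028); q=r[:2]/1000-CO
        if abs(q@EY)<.1 and -.2<q@EX<.1: print(n,(x,y,w,h),r,"carrier",q@EX*1000,q@EY*1000,"dang",r[4]+14.1)
cv2.imwrite("pics/c2.png",np.hstack([cv2.resize(i,None,fx=3.6,fy=3.6) for i in(T[150:290,310:420],S[100:240,270:380])]))
E
```

```text
clock: 9.0
position: [0.4197, -0.1645, 0.111]
tool_rot: [3.117, -0.383, 0.005]
ft_force: [-1.5, -0.0, 0.1]
width: 0.0877
grip_force: 0.0
clock: 9.8
position: [0.3411, -0.1443, 0.1674]
tool_rot: [-3.117, 0.384, 0.004]
ft_force: [-0.5, -0.1, -0.4]
width: 0.0294
grip_force: 0.0
t 9.8 pos [ 0.3411 -0.1443  0.1674] carrier -231.9 0.3 F [-0.5 -0.1 -0.4] Fx_c -0.4 w 0.0294 grip 0.0 q [-0.55 -0.53  2.28  0.    1.39  1.27]
shift [ 7.72  0.05 10.72] turn [-0.001  0.003  0.001]
top (343, 228, 26, 31) [ 478.1 -179.3   76.5   58.6  -14.2] carrier -90.46557019893599 -0.2461881016052915 dang -0.09999999999999964
side (317, 177, 29, 21) [ 479.3 -175.1   79.1   65.1  -13.7] carrier -90.32490683009561 4.119612376733875 dang 0.40000000000000036
```

View pics/c2.png

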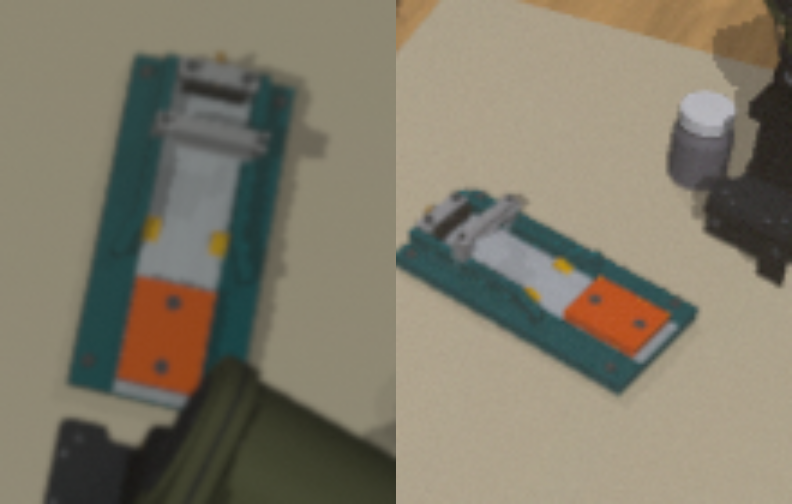

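The plate lies flat, squarely in front of the lip: top half, plate centre (165,335), lip blocks at (152,230) and (218,243). The tail is at carrier x≈-131. I'll bring the closed fingers down behind it.

```bash
python3 -m handwheel '3 0 3 0 0 0 0; 5 0 8 0 0 0 0; 6 0 11 0 0 0 0; 6.5 0 13 0 0 0 0; 6.5 0 14.2 0 0 0 0; 6.5 0 14.8 0 0 0 0; 6.5 0 14.8 0 0 0 0; 6.5 0 14.8 0 0 0 0'; python3 - <<'E'
from h import *
st(); go(car(-.145,0),.0195,CA+np.pi/2)
E
```

```text
clock: 10.7
position: [0.4049, -0.1607, 0.0217]
tool_rot: [3.117, -0.384, 0.003]
ft_force: [-0.8, -0.4, -0.1]
width: 0.0006
grip_force: 0.0
t 10.7 pos [ 0.4049 -0.1607  0.0217] carrier -166.0 -0.0 F [-0.8 -0.4 -0.1] Fx_c -0.7 w 0.0006 grip 0.0 q [-0.5  -0.15  2.27  0.    1.02  1.31]
shift [ 2.1  -0.    0.23] turn [ 0.001 -0.002  0.001]
```

```bash
python3 -m handwheel '1 0 0.15 0 0 0 0; 2 0 0.15 0 0 0 0; 3 0 0.15 0 0 0 0; 3.8 0 0.15 0 0 0 0; 4.5 0 0.15 0 0 0 0; 5.2 0 0.15 0 0 0 0; 6 0 0.15 0 0 0 0; 6.8 0 0.15 0 0 0 0'; python3 -c "from h import *;st()"; python3 -m handwheel '0.7 0 0 0 0 0 0; 1.4 0 0 0 0 0 0; 2.1 0 0 0 0 0 0; 2.8 0 0 0 0 0 0; 3.4 0 0 0 0 0 0; 4 0 0 0 0 0 0; 4.3 0 0 0 0 0 0; 4.3 0 0 0 0 0 0';python3 - <<'E'
from h import *
st(); go(car(-.02,0),.020,CA+np.pi/2)
T=bot.snapshot("top");S=bot.snapshot("side")
cv2.imwrite("pics/c3.png",np.hstack([cv2.resize(i,None,fx=3.6,fy=3.6) for i in(T[150:290,310:420],S[100:240,270:380])]))
E
```

```text
clock: 11.5
position: [0.4706, -0.1768, 0.0189]
tool_rot: [-3.118, 0.384, 0.001]
ft_force: [-1.1, 0.3, -0.1]
width: 0.0005
grip_force: 0.7
t 11.5 pos [ 0.4706 -0.1768  0.0189] carrier -98.4 0.4 F [-1.1  0.3 -0.1] Fx_c -1.2 w 0.0005 grip 0.6524537654997431 q [-0.47  0.01  2.13 -0.    1.01  1.35]
clock: 12.3
position: [0.5126, -0.1875, 0.0193]
tool_rot: [3.118, -0.384, 0.002]
ft_force: [0.4, -0.3, -0.0]
width: 0.0007
grip_force: 0.0
t 12.3 pos [ 0.5126 -0.1875  0.0193] carrier -55.0 0.3 F [ 0.4 -0.3 -0. ] Fx_c 0.5 w 0.0007 grip 0.0 q [-0.45  0.1   2.03  0.    1.01  1.37]
shift [ 3.5   0.03 -0.06] turn [ 0.    -0.001  0.001]
```

View pics/c3.png

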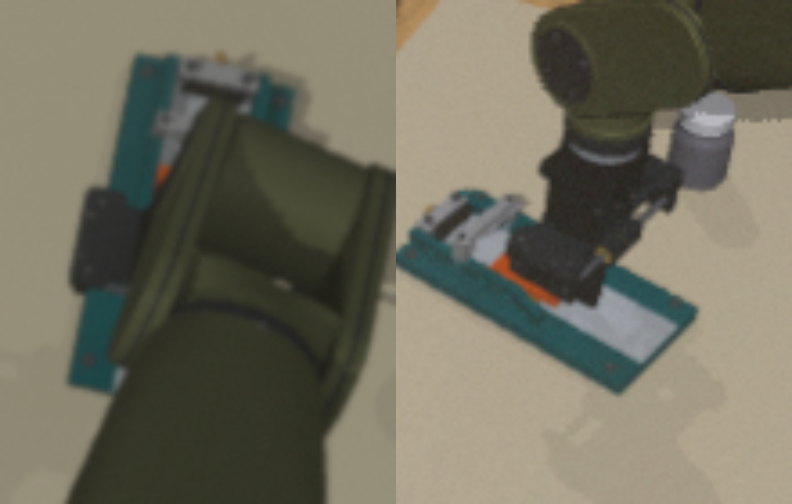

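The plate's nose is past the lip, between the guide walls and heading under the tongue: side half, orange at (525,280). I'll estimate the pad position from the first picture and keep pushing up to just before the earliest possible contact.

```bash
python3 -m handwheel '0.5 0 0 0 0 0 0; 1 0 0 0 0 0 0; 1.5 0 0 0 0 0 0; 2 0 0 0 0 0 0; 2.5 0 0 0 0 0 0; 3 0 0 0 0 0 0; 3.5 0 0 0 0 0 0; 4 0 0 0 0 0 0'; python3 - <<'E'
from h import *
st()
im=cv2.cvtColor(cv2.imread("pics/top0.png"),cv2.COLOR_BGR2GRAY)
for r in range(168,186):
    # columns along carrier axis
    col=369.5+(176-r)*.2
    q=(plane("top",[(col,r)],.016)[0]-CO)*1000; q2=(plane("top",[(col,r)],.032)[0]-CO)*1000
    print(r,im[r,366:373].mean().round(),"bed x",(q@EX).round(1),"top x",(q2@EX).round(1))
E
```

```text
clock: 13.2
position: [0.5511, -0.197, 0.019]
tool_rot: [-3.118, 0.384, 0.0]
ft_force: [-0.8, 0.5, 0.0]
width: 0.0003
grip_force: 0.3
t 13.2 pos [ 0.5511 -0.197   0.019 ] carrier -15.3 0.4 F [-0.8  0.5  0. ] Fx_c -0.9 w 0.0003 grip 0.3407081589102745 q [-0.43  0.18  1.94 -0.    1.02  1.38]
168 101.0 bed x 133.5 top x 127.2
169 105.0 bed x 130.4 top x 124.2
170 106.0 bed x 127.3 top x 121.1
171 103.0 bed x 124.2 top x 118.1
172 89.0 bed x 121.1 top x 115.0
173 67.0 bed x 118.0 top x 112.0
174 49.0 bed x 114.9 top x 109.0
175 42.0 bed x 111.9 top x 105.9
176 48.0 bed x 108.8 top x 102.9
177 72.0 bed x 105.7 top x 99.9
178 99.0 bed x 102.7 top x 96.9
179 111.0 bed x 99.6 top x 93.8
180 109.0 bed x 96.5 top x 90.8
181 97.0 bed x 93.5 top x 87.8
182 90.0 bed x 90.4 top x 84.8
183 92.0 bed x 87.4 top x 81.8
184 100.0 bed x 84.3 top x 78.8
185 103.0 bed x 81.3 top x 75.8
```

```bash
python3 -m handwheel '0.3 0 0 0 0 0 0; 0.6 0 0 0 0 0 0; 0.9 0 0 0 0 0 0; 1.1 0 0 0 0 0 0; 1.3 0 0 0 0 0 0; 1.5 0 0 0 0 0 0; 1.7 0 0 0 0 0 0; 1.8 0 0 0 0 0 0'; python3 -c "from h import *;st()"
python3 -m handwheel '0.05 0 0 0 0 0 0; 0.1 0 0 0 0 0 0; 0.15 0 0 0 0 0 0; 0.2 0 0 0 0 0 0; 0.2 0 0 0 0 0 0; 0.2 0 0 0 0 0 0; 0.2 0 0 0 0 0 0; 0.2 0 0 0 0 0 0'; python3 -c "from h import *;st()"
```

```text
clock: 14.0
position: [0.5684, -0.2013, 0.0191]
tool_rot: [3.118, -0.384, 0.0]
ft_force: [-1.7, -0.2, 0.3]
width: 0.0002
grip_force: 0.5
t 14.0 pos [ 0.5684 -0.2013  0.0191] carrier 2.4 0.4 F [-1.7 -0.2  0.3] Fx_c -1.6 w 0.0002 grip 0.5434050725307316 q [-0.43  0.22  1.9  -0.    1.03  1.39]
clock: 14.8
position: [0.5702, -0.2018, 0.0191]
tool_rot: [3.118, -0.384, 0.0]
ft_force: [-0.7, 0.7, -0.4]
width: 0.0004
grip_force: 0.1
t 14.8 pos [ 0.5702 -0.2018  0.0191] carrier 4.4 0.4 F [-0.7  0.7 -0.4] Fx_c -0.8 w 0.0004 grip 0.1259084153571166 q [-0.43  0.22  1.89  0.    1.03  1.39]
```

```bash
python3 - <<'E'
from h import *
T=bot.snapshot("top");S=bot.snapshot("side")
cv2.imwrite("pics/c4.png",np.hstack([cv2.resize(i,None,fx=5,fy=5) for i in(T[155:240,340:400],S[140:225,265:345])]))
E
```

```text
(no output)
```

View pics/c4.png

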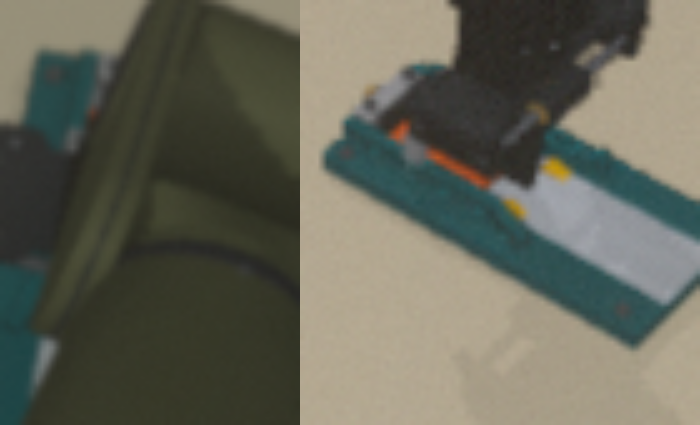

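The side half shows the plate past both yellow blocks (513,207) and (557,170), its rear near (495,188). It lies in the pocket, nose under the strap. Next I'll feel for the pad in small steps.

```bash

python3 -m handwheel '0.03 0 0 0 0 0 0; 0.06 0 0 0 0 0 0; 0.09 0 0 0 0 0 0; 0.12 0 0 0 0 0 0; 0.15 0 0 0 0 0 0; 0.15 0 0 0 0 0 0; 0.15 0 0 0 0 0 0; 0.15 0 0 0 0 0 0'; python3 -c "from h import *;st()"
```

```text
clock: 15.7
position: [0.5716, -0.2021, 0.0191]
tool_rot: [3.118, -0.384, 0.0]
ft_force: [-1.0, 1.1, 0.6]
width: 0.0005
grip_force: 0.3
t 15.7 pos [ 0.5716 -0.2021  0.0191] carrier 5.8 0.4 F [-1.   1.1  0.6] Fx_c -1.3 w 0.0005 grip 0.3082510008243844 q [-0.43  0.22  1.89  0.    1.03  1.39]
```

```bash

python3 -m handwheel '0.03 0 0 0 0 0 0; 0.06 0 0 0 0 0 0; 0.09 0 0 0 0 0 0; 0.12 0 0 0 0 0 0; 0.15 0 0 0 0 0 0; 0.15 0 0 0 0 0 0; 0.15 0 0 0 0 0 0; 0.15 0 0 0 0 0 0'; python3 -c "from h import *;st()"
```

```text
clock: 16.5
position: [0.5731, -0.2025, 0.0191]
tool_rot: [3.118, -0.384, 0.0]
ft_force: [-0.3, -0.1, -0.0]
width: 0.0005
grip_force: 0.2
t 16.5 pos [ 0.5731 -0.2025  0.0191] carrier 7.3 0.4 F [-0.3 -0.1 -0. ] Fx_c -0.3 w 0.0005 grip 0.23496219248045236 q [-0.43  0.23  1.89  0.    1.03  1.39]
```

```bash

python3 -m handwheel '0.02 0 0 0 0 0 0; 0.04 0 0 0 0 0 0; 0.06 0 0 0 0 0 0; 0.08 0 0 0 0 0 0; 0.1 0 0 0 0 0 0; 0.1 0 0 0 0 0 0; 0.1 0 0 0 0 0 0; 0.1 0 0 0 0 0 0'; python3 -c "from h import *;st()"
```

```text
clock: 17.3
position: [0.574, -0.2028, 0.0191]
tool_rot: [3.118, -0.384, 0.0]
ft_force: [-1.5, 0.3, -0.1]
width: 0.0003
grip_force: 0.3
t 17.3 pos [ 0.574  -0.2028  0.0191] carrier 8.3 0.4 F [-1.5  0.3 -0.1] Fx_c -1.6 w 0.0003 grip 0.29891841346397996 q [-0.43  0.23  1.88  0.    1.03  1.39]
```

```bash
cat > chk.py <<'E'
from h import *
import sys
st(); sys.exit(bot.observe()["ft_force"][:2]@EX < -2.6)
E
python3 -m handwheel '0.02 0 0 0 0 0 0; 0.04 0 0 0 0 0 0; 0.06 0 0 0 0 0 0; 0.08 0 0 0 0 0 0; 0.1 0 0 0 0 0 0; 0.1 0 0 0 0 0 0; 0.1 0 0 0 0 0 0; 0.1 0 0 0 0 0 0' >/dev/null; python3 chk.py && 
python3 -m handwheel '0.02 0 0 0 0 0 0; 0.04 0 0 0 0 0 0; 0.06 0 0 0 0 0 0; 0.08 0 0 0 0 0 0; 0.1 0 0 0 0 0 0; 0.1 0 0 0 0 0 0; 0.1 0 0 0 0 0 0; 0.1 0 0 0 0 0 0' >/dev/null && python3 chk.py && 
python3 -m handwheel '0.02 0 0 0 0 0 0; 0.04 0 0 0 0 0 0; 0.06 0 0 0 0 0 0; 0.08 0 0 0 0 0 0; 0.1 0 0 0 0 0 0; 0.1 0 0 0 0 0 0; 0.1 0 0 0 0 0 0; 0.1 0 0 0 0 0 0' >/dev/null && python3 chk.py && 
python3 -m handwheel '0.02 0 0 0 0 0 0; 0.04 0 0 0 0 0 0; 0.06 0 0 0 0 0 0; 0.08 0 0 0 0 0 0; 0.1 0 0 0 0 0 0; 0.1 0 0 0 0 0 0; 0.1 0 0 0 0 0 0; 0.1 0 0 0 0 0 0' >/dev/null && python3 chk.py
```

```text
t 18.1 pos [ 0.575  -0.203   0.0191] carrier 9.3 0.4 F [ 0.2  1.  -0.2] Fx_c -0.1 w 0.0006 grip 0.26489323878195137 q [-0.43  0.23  1.88 -0.    1.03  1.39]False
```

```bash
sed -i 's/sys.exit(\(.*\))$/sys.exit(int(\1))/' chk.py
python3 -m handwheel '0.02 0 0 0 0 0 0; 0.04 0 0 0 0 0 0; 0.06 0 0 0 0 0 0; 0.08 0 0 0 0 0 0; 0.1 0 0 0 0 0 0; 0.1 0 0 0 0 0 0; 0.1 0 0 0 0 0 0; 0.1 0 0 0 0 0 0' >/dev/null; python3 chk.py && 
python3 -m handwheel '0.02 0 0 0 0 0 0; 0.04 0 0 0 0 0 0; 0.06 0 0 0 0 0 0; 0.08 0 0 0 0 0 0; 0.1 0 0 0 0 0 0; 0.1 0 0 0 0 0 0; 0.1 0 0 0 0 0 0; 0.1 0 0 0 0 0 0' >/dev/null && python3 chk.py && 
python3 -m handwheel '0.02 0 0 0 0 0 0; 0.04 0 0 0 0 0 0; 0.06 0 0 0 0 0 0; 0.08 0 0 0 0 0 0; 0.1 0 0 0 0 0 0; 0.1 0 0 0 0 0 0; 0.1 0 0 0 0 0 0; 0.1 0 0 0 0 0 0' >/dev/null && python3 chk.py && 
python3 -m handwheel '0.02 0 0 0 0 0 0; 0.04 0 0 0 0 0 0; 0.06 0 0 0 0 0 0; 0.08 0 0 0 0 0 0; 0.1 0 0 0 0 0 0; 0.1 0 0 0 0 0 0; 0.1 0 0 0 0 0 0; 0.1 0 0 0 0 0 0' >/dev/null && python3 chk.py
```

```text
t 18.9 pos [ 0.576  -0.2032  0.0191] carrier 10.3 0.4 F [-0.5  0.1  0.1] Fx_c -0.5 w 0.0006 grip 0.24802383442874998 q [-0.43  0.23  1.88  0.    1.03  1.39]
t 19.7 pos [ 0.577  -0.2035  0.0191] carrier 11.3 0.4 F [-0.6  0.8  0.2] Fx_c -0.8 w 0.0002 grip 0.23586085648275912 q [-0.43  0.24  1.88  0.    1.03  1.39]
t 20.5 pos [ 0.5773 -0.2035  0.019 ] carrier 11.7 0.4 F [-5.2  1.3  2.5] Fx_c -5.3 w 0.0007 grip 2.637887131422758 q [-0.43  0.24  1.87 -0.    1.03  1.39]
```

I feel contact at about 5 N, close to where the picture put the pad. I'll hold it pressed there.

```bash
python3 -m handwheel '0.01 0 0 0 0 0 0; 0.01 0 0 0 0 0 0; 0.01 0 0 0 0 0 0; 0.01 0 0 0 0 0 0; 0.01 0 0 0 0 0 0; 0.01 0 0 0 0 0 0; 0.01 0 0 0 0 0 0; 0.01 0 0 0 0 0 0' >/dev/null; python3 chk.py;  python3 -m handwheel '0 0 0 0 0 0 0; 0 0 0 0 0 0 0; 0 0 0 0 0 0 0; 0 0 0 0 0 0 0; 0 0 0 0 0 0 0; 0 0 0 0 0 0 0; 0 0 0 0 0 0 0; 0 0 0 0 0 0 0' >/dev/null; python3 chk.py
```

```text
t 21.3 pos [ 0.5774 -0.2035  0.019 ] carrier 11.7 0.4 F [-5.3  1.8  4.7] Fx_c -5.5 w 0.0006 grip 2.796224635094404 q [-0.43  0.24  1.87 -0.    1.03  1.39]
t 22.1 pos [ 0.5774 -0.2035  0.019 ] carrier 11.7 0.5 F [-6.3  1.7  3.7] Fx_c -6.5 w 0.0007 grip 2.7962896786630154 q [-0.43  0.24  1.87 -0.    1.03  1.39]
```

Steady at about 6 N for over 1.5 s. Now I'll back off and look.

```bash
python3 -m handwheel '-0.3 0 0 0 0 0 0; -1 0 0 0 0 0 0; -3 0 0 0 0 0 0; -6 0 -1 0 0 0 0; -9 0 -4 0 0 0 0; -12 0 -8 0 0 0 0; -16 0 -12 0 0 0 0; -20 0 -14 0 0 0 0'>/dev/null; python3 -m handwheel '-3 0 0 0 0 0 0; -5 0 0 0 0 0 0; -5 0 0 0 0 0 0; -5 0 0 0 0 0 0; -5 0 0 0 0 0 0; -5 0 0 0 0 0 0; -5 0 0 0 0 0 0; -5 0 0 0 0 0 0' >/dev/null; python3 - <<'E'
from h import *
st()
T=bot.snapshot("top");S=bot.snapshot("side")
for n,im in(("top",T),("side",S)):
    for c in blobs(im,(3,170,90),(14,255,255),30):
        r=rect(n,c,.028); q=r[:2]/1000-CO
        if abs(q@EY)<.1 and -.2<q@EX<.15: print(n,cv2.boundingRect(c),r,"carrier",q@EX*1000,q@EY*1000)
    for c in blobs(im,(100,90,50),(120,255,255),200): print(n,"blue",rect(n,c,.01))
cv2.imwrite("pics/c5.png",np.hstack([cv2.resize(i,None,fx=5,fy=5) for i in(T[155:265,325:400],S[135:245,265:345])]))
E
```

```text
t 23.7 pos [ 0.3365 -0.1433  0.1584] carrier -236.5 0.2 F [-0.1  0.6 -0.2] Fx_c -0.2 w 0.0001 grip 0.0 q [-0.55 -0.54  2.3   0.    1.37  1.27]
top (354, 189, 22, 16) [ 605.7 -211.3   57.4   34.    75.5] carrier 41.08577932855041 -0.1968170868207214
top (358, 175, 21, 9) [ 658.  -224.5   57.1   17.6   76.4] carrier 95.02580388351817 -0.2580625721703912
top blue [510.7 149.6  58.   57.3  20.1]
side (291, 163, 18, 13) [ 611.8 -212.9   54.6   49.4   74.3] carrier 47.391782640644884 -0.2625607393815995
side blue [511.3 152.4  63.7  60.2 -69.6]
```

View pics/c5.png

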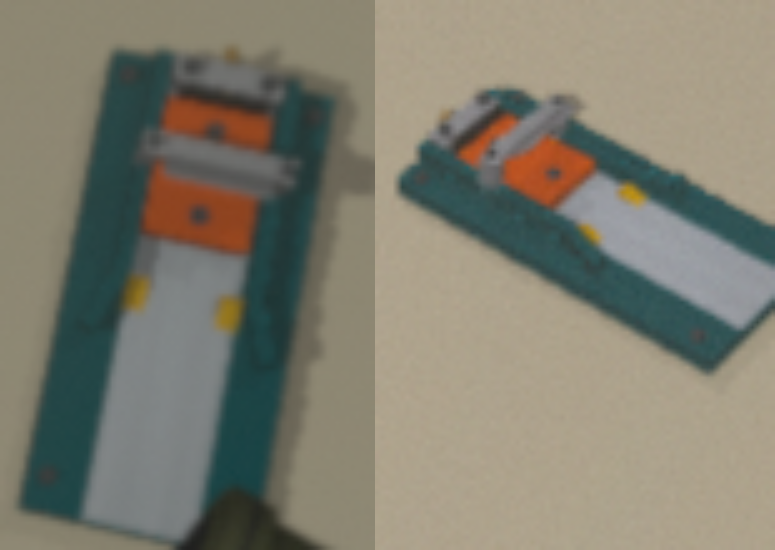

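The plate lies flat in the pocket under the strap, nose against the pad (top half, front edge ≈(217,100), rear ≈(200,248)). That is well past the lip blocks at (137,293) and (228,313), and the tile has not moved.

```bash
python3 -c "from cell import bot;print(bot.hand_in())"
```

```text
the job is handed in; nothing more can be done
None
```

The spacer plate lies flat in the pocket against the rubber pad, held there at about 6 N for over 1.5 s before I backed the fingers off; handed in at about 24 s, with the tile unmoved and the arm kept clear of the cutter and jar, which I did not re-measure.

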